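# Switch on the surface reader and hold the sample slide flush on its sloped platen

## Robot

A 7-joint arm with a two-finger parallel gripper is mounted at the origin on a cart in front of the work surface, level with it; the furniture and walls round the work are solid. World frame = base frame: x ahead of the robot, y to its left, z up, the work surface at z = 0. Lengths are in mm, angles in rad, forces in N, time in s.
With the tool pointing down it reaches from about 400 to 875 mm from the base axis. Payload 4.4 kg.
Tool frame: the origin (TCP) lies midway between the tips of the shut fingers; the grasp point (between the pads) lies 19 mm behind it (ctrl.pinch_z is the distance from the TCP to the grasp point, in mm); z points along the fingers, y is the line along which they close (so a half turn about z gives the same grasp; the last joint's range is limited). The gripper opens to 85 mm and grips with 20 to 120 N. Pads are 22 mm wide; open, the fingers measure 114 mm over their backs; the gripper's body (76 mm by 85 mm) begins 54 mm behind the grasp point. The pads swing forward as they close: fully open they stand 13 mm farther back than shut.
Start: joints at [-1.291, 0.628, 0.038, 1.517, -0.027, 0.996, -0.02], TCP at [220.294, 611.546, 231.313] pointing down, gripper open.
Joint ranges: [-3.06, 3.06], [-0.37, 2.12], [-1.25, 1.32], [0.18, 2.47], [-1.1, 4.24], [0.23, 1.98], [-2.94, 2.94]. Speed limits (rad/s): [2.57, 2.57, 3.14, 3.14, 3.14, 3.14, 3.14].

## Interface

Orientations are given as [roll, pitch, yaw] about the fixed x, y, z axes, in that order (R = Rz(yaw) Ry(pitch) Rx(roll)).
In Python, from cell import read_state, cams, order, ctrl gives the robot as it stands.
- The arm moves only by the tool move_arm, never from a script. Its argument "targets" is text: rows parted by semicolons, each of 7 numbers parted by spaces: the gripper's target within -1 to 1 (fully open at 1, half-way at 0, shut at -1), then the shift along the tool's x, y, z in cm, then the turn, a rotation vector about the tool's x, y, z in degrees. A call has 1 to 5 rows; each row shifts and turns the commanded pose from where the row before left it, along the tool's axes as they then stand; what a row does not reach is not made up. A row lasts 1/12 s, in which the tool goes at most 41.7 mm and 7.16 degrees, less where a joint would pass 70% of its speed; a pose out of reach is approached as far as the arm can. A call with a gripper value outside its range is refused whole. The fingers move at their own pace and stop on an object; the grip force is fixed at half the most. Time passes only in rows, so rows that do not move let the fingers close. It gives the time, the measured TCP pose, the force, the opening and the grip force at its end, in the units of the state.
- read_state(): the state, without advancing time (a new reading comes with each control period).
- cams.get_image(name): name is "side" or "top" or "wrist"; returns a dict with "color" (480x640x3 uint8, red, green, blue), "fovy" (degrees; the focal length in pixels is half the picture's height over the tangent of half this angle, whatever the lens; pixels are square), "cx", "cy" (the principal point, pixels), "rvec" (rotation vector, rad) and "tvec" (3), from world to camera coordinates, as OpenCV has them. Camera axes: x right, y down, z forward; pixel columns grow to the right and rows downward; lengths in mm; the calibration is good to about 2 mm. A picture is of the moment at which its call begins. There is no depth.
- order.finish_job(): hands the job in; it is judged then, once.
The state is a dict: "clock": time; "qpos": joint angles; "qd": joint speeds; "tau": joint torques, N m; "eef_pos": TCP position; "tool_rot": TCP orientation; "force": force on the tool from outside, world axes, zero at the start; "torque": the same for the moment, N m; "width": finger opening in mm; "gripper_force": force on a finger pad.
Only numpy, scipy, OpenCV 4.12 (cv2) and the standard library are available. Lean on these libraries where they do the work, as an engineer would, in place of code of your own. Each camera call takes 0.05 s, during which the arm holds its last target. There are 200 camera calls.

## Task

Turn the rotary isolator's handle clockwise to its on stop, then pick up the sample slide by its upright fin, tilt it to match the reader's sloped platen and hold its flat underside flush on it, centred and square with the platen's edges, pressing gently so that the sprung platen sinks about half of its 8 mm travel (at least a quarter). Finish while still holding it pressed there: do not let go. Leave the reader's tilt as it is set, and the other things on the desk where they are.

Things in the scene. Friction and masses are not known exactly. Their poses are not given: they have to be found in the camera images.
- isolator: Grey square switch box, 84 x 84 mm on a 92 mm flange, 50 mm high, fixed to the desk, with a black bar handle on top. Origin: centre of its underside; z up. It stands turned differently each time; two small dark marks on its lid show off (along the box's own +x from the centre) and on (60 degrees clockwise from that, seen from above).
- handle (a joint): Turn of the isolator's handle in rad: 0 = off (bar along the box's +x axis), 1.047 = on; grows clockwise seen from above. Hard stops at both ends; it turns stiffly (0.1 N m) and stays where it is left. It starts at off.
- handle_grip (a point): Point on the handle's axis, 78 mm above the desk and 10 mm below the top of the bar, where to grip it. The bar is 56 mm long, 12 mm thick and 34 mm high, and stands on a disc of 48 mm diameter whose top is 24 mm below this point. The frame turns with the handle: x along the bar (white pointer line at the +x end), y across its 12 mm thickness, z up.
- slide: Sample slide, loose, 0.08 to 0.17 kg: flat aluminium plate 56 (x) x 72 (y) x 5 mm lying on the desk, with an upright black grip fin at its centre, 30 mm along x, 10 mm thick along y, reaching 53 mm above the underside; round the fin's root a foot 36 x 16 mm up to 9 mm above the underside. Origin: centre of the flat underside; z up along the fin. Same either way round (half a turn about z).
- reader: Surface reader, fixed to the desk: grey foot 130 x 150 x 18 mm, two upright cheeks (outer faces 136 mm apart in y, 96 mm high) with black clamp knobs, and between them the tilting head with the sprung steel platen on top. Origin: centre of the underside; x points away from the robot (yaw within 0.35 rad), y along the head's tilt axis, which is 78 mm above the desk.
- head (a joint): Tilt of the reader's head in rad, 0.15 to 0.5, different each time, clamped (stiff): leave it. The platen faces up and leans towards the robot by this angle, its far edge higher.
- head_edge (a point): Middle of the head's far upper edge; shows whether the head has been pushed out of its tilt.
- window (a point): Centre of the platen's flat steel face, where a black-ringed round glass window of 24 mm lies flush; moves in with the platen. Face 60 (x, up the slope) x 76 (y, level) mm. z is the outward normal of the face, x up the slope. The point lies 22 mm from the tilt axis along z. The platen stands 14 mm proud of the head (6 mm when fully in).
- platen (a joint): How far the platen is pushed in along its normal, in m: 0 = out, 0.008 = bottomed. Spring: 2 N to start, then 1 N per mm, so 10 N at the bottom. It does not tilt in the head.
- staple_box: Bystander: closed box of staples, 36 x 52 x 22 mm, loose. Origin at its underside.
- rubber_stamp: Bystander: upright wooden-handled rubber stamp, 27 x 54 x 70 mm, loose. Origin at its underside.
- sample_jar: Bystander: closed sample jar with white cap, 62 mm diameter, 96 mm high, loose. Origin at its underside.
Things that resemble listed ones, but are neither listed nor needed, are in the scene too. Leave any purple look-alike of the slide alone.

How it is judged:
By the outcome, as a careful person would: the job done as asked, in the order asked, and still so for the second after the job is handed in, while the arm keeps its last pose, push and grip.
It also fails if it takes over 48 s, if anything falls off the work surface, if the arm or the gripper's body presses on something with over 40 N, if the wrist force passes 120 N, or if a joint passes its speed limit or range.

## Working session

There is one attempt and no reset: what is moved stays moved. The work goes in short steps, Python scripts to look and compute and a tool call to move; the robot and the scene stay as the last step left them, time stands still between calls to the robot, and variables do not carry over. Pictures are saved under pics/ and viewed, at most 10 in all, crops included, and the job is handed in when it is done.

Besides the shell and the picture viewer there is one more tool, called after "Request:" by a JSON object that holds its "method" and its "body". move_arm: Moves the arm, as the interface text tells. Its arguments: {"type":"object","properties":{"targets":{"type":"string"}},"required":["targets"]}

```bash
mkdir -p pics; python3 - <<'E'
from cell import read_state,cams,ctrl
import cv2,numpy as np
for n in("top","side"):
    d=cams.get_image(n);cv2.imwrite(f"pics/{n}0.png",d["color"][...,::-1])
    R=cv2.Rodrigues(np.array(d["rvec"]))[0];print(n,d["fovy"],d["cx"],d["cy"],R.round(3).tolist(),np.round(d["tvec"],1),"pos",(-R.T@np.array(d["tvec"]).ravel()).round(0))
    np.savez(f"{n}.npz",**d)
print(read_state(),ctrl.pinch_z)
E
```

```text
top 44.66452125167953 310.50212648749334 233.54074205683915 [[0.005, -1.0, -0.019], [-0.986, -0.002, -0.167], [0.167, 0.02, -0.986]] [ -49.1  580.9 1063.2] pos [ 396.  -69. 1144.]
side 51.62024081279 320.50616314758 244.22130879729144 [[-0.991, -0.135, -0.02], [-0.057, 0.538, -0.841], [0.124, -0.832, -0.54]] [565.6 139.9 841.6] pos [464. 702. 584.]
{'clock': 0.1, 'qpos': array([-1.2908118 ,  0.62924304,  0.0384316 ,  1.51829404, -0.02701677,
        0.99631964, -0.01999499]), 'qd': array([ 1.79726284e-04, -1.67531782e-03, -5.65021094e-04, -1.54644867e-03,
        6.38549543e-04,  5.40030935e-05, -9.31575947e-04]), 'tau': array([ 3.33733355e-03, -5.64525032e+01,  1.23064689e+00, -1.93970507e+01,
        1.13582419e-02,  5.43401184e-03, -2.73027382e-05]), 'eef_pos': array([220.0708252 , 610.99421271, 230.47935556]), 'tool_rot': array([-3.13984580e+00, -3.91367618e-06,  2.79581407e+00]), 'force': array([-0.16767804, -0.20715088, -0.05096608]), 'torque': array([ 0.00322755, -0.05097483, -0.01958769]), 'gripper_force': 0.0, 'width': 85.55451616814784} 18.700000000000003
```

View pics/top0.png

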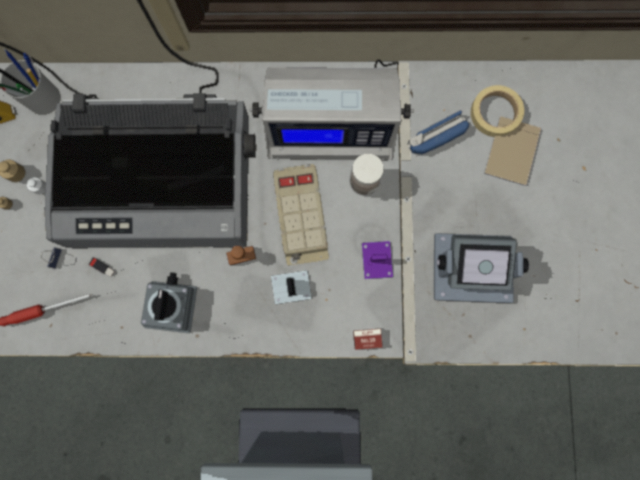

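View pics/side0.png

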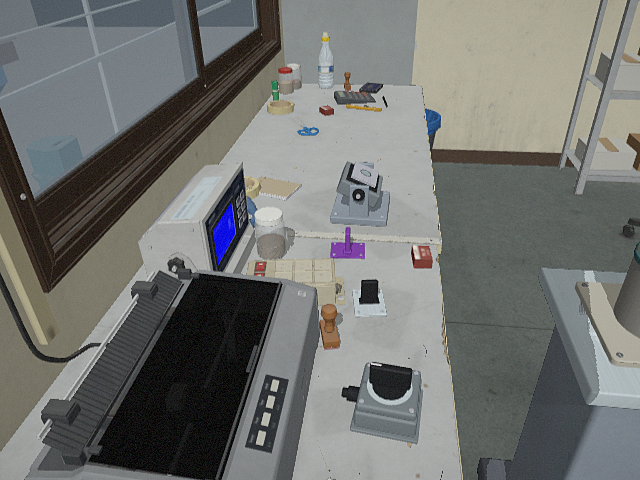

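Top view: the isolator is at (168,303), the silver slide with black fin at (292,287), the purple look-alike at (378,259) and the reader at (478,268). The slide candidates are (292,287) silver/black and (378,259) purple; I choose the silver one. Next is a close crop to check it.

```bash
python3 - <<'E'
import cv2,numpy as np
t=cv2.imread("pics/top0.png");s=cv2.imread("pics/side0.png")
def c(im,x,y,w):
    o=cv2.resize(im[y:y+w,x:x+w],(266,266),interpolation=cv2.INTER_CUBIC)
    return cv2.copyMakeBorder(o,0,0,0,0,0)
r1=np.hstack([c(t,133,268,70),c(t,262,258,60),c(t,428,220,100)])
r2=np.hstack([c(s,340,350,95),c(s,340,268,60),c(s,320,150,80)])
cv2.imwrite("pics/crop0.png",np.vstack([r1,r2]))
E
```

```text
(no output)
```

View pics/crop0.png

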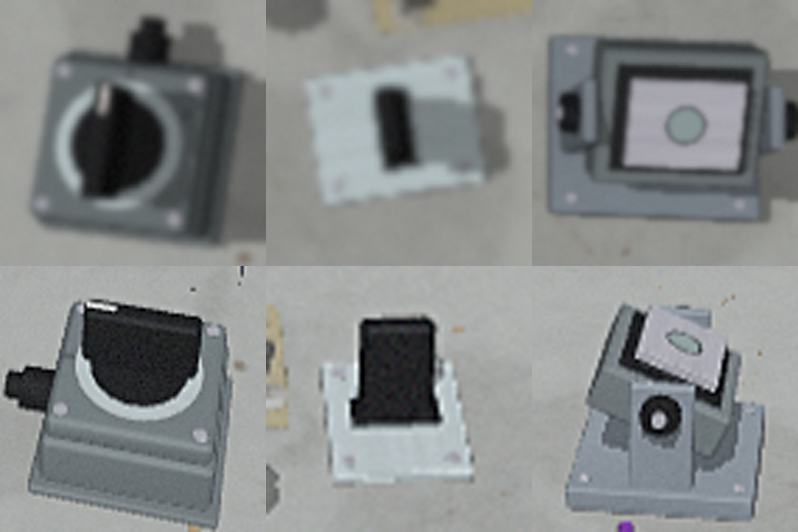

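Middle crops confirm the silver slide with its fin across the short side; the isolator's white pointer is at crop (103,92) and the window at (686,125). Next I fit poses from the corners in both views.

```bash
cat >h.py <<'E'
import cv2,numpy as np
from scipy.optimize import least_squares
from scipy.spatial.transform import Rotation as Ro
class Cam:
    def __init__(s,d):
        s.f=240/np.tan(np.radians(float(d["fovy"])/2));s.K=np.array([[s.f,0,float(d["cx"])],[0,s.f,float(d["cy"])],[0,0,1]])
        s.r=np.array(d["rvec"]).ravel();s.t=np.array(d["tvec"]).ravel()
    def p(s,X): return cv2.projectPoints(np.array(X,float).reshape(-1,3),s.r,s.t,s.K,None)[0][:,0]
def load(n): return Cam(np.load(n+".npz"))
def plat(p,off=22):  # window frame of reader from x,y,yaw,tilt
    R=Ro.from_euler('z',p[2])*Ro.from_euler('y',-p[3])
    return R,np.array([p[0],p[1],78])+R.apply([0,0,off])
E
cat >fit.py <<'E'
from h import *
T,S=load("top"),load("side")
def cr(P,ox,oy,s,lx,ly): return (np.array(P,float)-[lx,ly])/s+[ox,oy]-(0.5-0.5/s)
def fit(fun,x0,obs):
    f=lambda p:np.concatenate([(c.p(fun(p)[i])-o).ravel() for c,i,o in obs])
    r=least_squares(f,x0,loss='soft_l1');print(r.x.round(3),"res",f(r.x).round(1).tolist());return r.x
sq=np.array([[1,1],[1,-1],[-1,1],[-1,-1]])
def box(p,z,hx,hy): 
    X=np.c_[sq*[hx,hy],np.full(4,z)]; return Ro.from_euler('z',p[2]).apply(X)+[p[0],p[1],0]
to=cr([(63,72),(195,85),(38,202),(175,218)],133,268,3.8,0,0)
so=cr([(60,409),(82,308),(200,436),(212,331)],340,350,2.8,0,266)
print("iso");fit(lambda p:box(p,50,p[3],p[3]),[400,200,-.2,35],[(T,range(4),to),(S,range(4),so)])
to=cr([(305,88),(470,58),(325,203),(485,182)],262,258,4.433,266,0)
so=cr([(335,480),(320,363),(472,475),(445,360)],340,268,4.433,266,266)
print("slide");fit(lambda p:box(p,5,28,36),[430,-20,.1],[(T,range(4),to),(S,range(4),so)])
def rd(p):
    R,w=plat(p);P=R.apply(np.c_[sq*[30,38],np.zeros(4)])+w
    return np.vstack([P,w,box(p,18,65,75)])
to=cr([(629,80),(745,82),(622,165),(742,172),(686,125),(549,38),(549,213),(757,218)],428,220,2.66,532,0)
so=cr([(635,352),(652,308),(720,388),(728,348),(684,342)],320,150,3.325,532,266)
print("reader");p=fit(rd,[470,-400,-.05,.3],[(T,[0,1,2,3,4,5,7,8],to),(S,range(5),so)]);print(plat(p)[1])
E
python3 fit.py
```

```text
iso
[ 4.43967e+02  2.27262e+02 -1.12000e-01  3.30480e+01] res [-0.2, -0.8, -0.3, -0.2, 0.6, 0.3, -0.5, 0.2, -0.1, 0.0, 0.2, 0.1, -0.0, -0.3, 0.2, -0.2]
slide
[ 4.82981e+02 -7.85700e+00  1.57000e-01] res [-0.0, -2.0, -0.9, -0.8, -0.5, 0.6, 0.1, -0.4, -0.2, -1.1, 0.2, 0.1, 0.7, -0.9, 1.6, -0.1]
reader
[ 521.173 -359.759 -113.125 -100.152] res [0.4, 0.1, -0.2, 0.6, 0.4, 0.5, -2.2, -0.8, -1.0, 0.1, -0.2, -1.2, -0.1, 0.1, 0.8, 0.7, 1.0, -0.6, -0.6, -0.8, -0.2, -1.2, -0.3, -3.1, -0.0, 0.5]
[ 513.03507403 -359.53078619   98.43820324]
```

```bash
cat >go.py <<'E'
# how far to go: python3 go.py n x y z roll pitch yaw  -> per-row tool-axis shift (cm) and turn (deg)
import sys;from h import *;from cell import read_state
def plan(n,pos,R1,show=True):
    s=read_state();R=Ro.from_euler('xyz',s["tool_rot"]);d=(np.array(pos)-s["eef_pos"])
    rv=(R.inv()*R1).as_rotvec()
    a=[]
    for i in range(n):
        a.append((R.inv().apply(d/n)/10).round(2).tolist()+np.degrees(rv/n).round(2).tolist());R=R*Ro.from_rotvec(rv/n)
    for r in a: print(*r)
if __name__=="__main__":
    v=[float(x) for x in sys.argv[1:]];plan(int(v[0]),v[1:4],Ro.from_euler('xyz',v[4:7]))
E
python3 go.py 13 444 227 160 3.1416 0 3.0296
```

```text
-2.62 -2.19 0.55 -0.01 -0.0 -1.03
-2.58 -2.24 0.55 -0.01 -0.0 -1.03
-2.54 -2.29 0.55 -0.01 -0.0 -1.03
-2.5 -2.33 0.55 -0.01 -0.0 -1.03
-2.46 -2.38 0.54 -0.01 -0.0 -1.03
-2.41 -2.42 0.54 -0.01 -0.0 -1.03
-2.37 -2.46 0.54 -0.01 -0.0 -1.03
-2.33 -2.51 0.54 -0.01 -0.0 -1.03
-2.28 -2.55 0.54 -0.01 -0.0 -1.03
-2.23 -2.59 0.54 -0.01 -0.0 -1.03
-2.19 -2.63 0.54 -0.01 -0.0 -1.03
-2.14 -2.67 0.54 -0.01 -0.0 -1.03
-2.09 -2.71 0.54 -0.01 -0.0 -1.03
```

Request:
{"method": "move_arm", "body": {"targets": "1 -2.6 -2.2 0.5 0 0 -1; 1 -2.6 -2.2 0.5 0 0 -1; 1 -2.5 -2.3 0.5 0 0 -1; 1 -2.5 -2.3 0.5 0 0 -1; 1 -2.5 -2.4 0.5 0 0 -1"}}

```text
clock: 0.52
eef_pos: [306.7, 462.6, 205.8]
tool_rot: [-3.141, -0.0, 2.885]
force: [0.9, 1.0, -0.5]
width: 85.4
gripper_force: 0.0
```

Request:
{"method": "move_arm", "body": {"targets": "1 -2.4 -2.4 0.5 0 0 -1; 1 -2.4 -2.5 0.5 0 0 -1; 1 -2.3 -2.5 0.5 0 0 -1; 1 -2.3 -2.5 0.5 0 0 -1; 1 -2.2 -2.6 0.5 0 0 -1"}}

```text
clock: 0.93
eef_pos: [392.3, 314.9, 180.9]
tool_rot: [-3.141, -0.0, 2.971]
force: [0.3, -0.1, 0.4]
width: 85.2
gripper_force: 0.0
```

Request:
{"method": "move_arm", "body": {"targets": "1 -2.2 -2.6 0.5 0 0 -1; 1 -2.1 -2.7 0.5 0 0 -1; 1 -2.1 -2.7 0.5 0 0 -1; 1 0 0 0 0 0 0"}}

```text
clock: 1.27
eef_pos: [445.9, 219.3, 165.3]
tool_rot: [-3.136, 0.001, 3.012]
force: [-0.8, 0.3, -0.0]
width: 85.2
gripper_force: 0.0
```

```bash
python3 - <<'E'
from h import *;from cell import cams,read_state
d=cams.get_image("wrist");np.savez("w1.npz",**d);im=d["color"][...,::-1].copy();c=Cam(d)
print(read_state()["eef_pos"],read_state()["tool_rot"], (-Ro.from_rotvec(c.r).inv().apply(c.t)).round(0))
R=Ro.from_euler('z',-.112)
P=R.apply([[0,0,50],[42,42,50],[42,-42,50],[-42,-42,50],[-42,42,50],[28,0,88],[-28,0,88]])+[444,227,0]
for q in c.p(P): cv2.circle(im,tuple(int(v) for v in q),3,(0,0,255),1)
cv2.imwrite("pics/w1.png",im)
E
```

```text
[444.34937273 223.00545695 165.61425207] [-3.13887402e+00 -3.32926976e-04  3.01460001e+00] [372. 230. 308.]
```

View pics/w1.png

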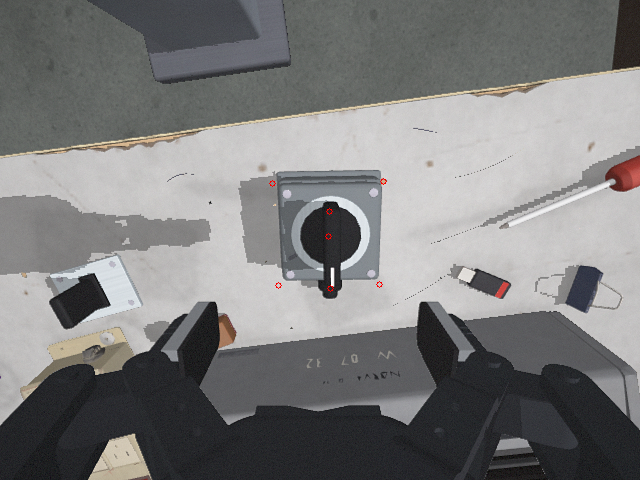

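The wrist view shows the lid screws around (330,233) and the bar from (331,203) to (332,288). The prediction is about 2 px off, so the axis is near (442.5, 228). I now go down on it.

```bash
python3 go.py 5 442.5 228.3 61 3.1416 0 3.0296
```

```text
0.05 0.11 2.09 -0.03 -0.0 -0.17
0.05 0.11 2.09 -0.03 -0.0 -0.17
0.05 0.1 2.09 -0.03 -0.0 -0.17
0.05 0.1 2.09 -0.03 -0.0 -0.17
0.05 0.1 2.09 -0.03 -0.0 -0.17
```

Request:
{"method": "move_arm", "body": {"targets": "-0.3 0.05 0.1 2.1 0 0 -0.2; -0.3 0.05 0.1 2.1 0 0 -0.2; -0.3 0.05 0.1 2.1 0 0 -0.2; -0.3 0.05 0.1 2.1 0 0 -0.2; -0.3 0.05 0.1 2 0 0 -0.2"}}

```text
clock: 1.73
eef_pos: [440.1, 234.3, 61.3]
tool_rot: [3.141, -0.0, 3.042]
force: [0.8, -0.2, 0.8]
width: 30.3
gripper_force: 0.0
```

Request:
{"method": "move_arm", "body": {"targets": "-0.3 0 0 0 0 0 0; -0.3 0 0 0 0 0 0"}}

```text
clock: 1.9
eef_pos: [439.6, 233.5, 61.7]
tool_rot: [-3.141, -0.002, 3.042]
force: [-0.0, -0.3, 0.2]
width: 30.0
gripper_force: 0.0
```

Request:
{"method": "move_arm", "body": {"targets": "-0.3 -0.17 -0.25 0 0 0 0.4; -0.3 -0.17 -0.25 0 0 0 0.3; -0.3 0 0 0 0 0 0; -1 0 0 0 0 0 0; -1 0 0 0 0 0 0"}}

```text
clock: 2.32
eef_pos: [444.5, 228.7, 63.4]
tool_rot: [3.139, 0.002, 3.028]
force: [0.9, -0.4, 4.8]
width: 10.9
gripper_force: 59.2
```

Request:
{"method": "move_arm", "body": {"targets": "-1 0 0 0 0 0 0; -1 0 0 0 0 0 0; -1 0 0 0 0 0 0"}}

```text
clock: 2.57
eef_pos: [444.5, 228.7, 63.4]
tool_rot: [3.139, 0.002, 3.028]
force: [0.1, 1.8, 6.9]
width: 10.7
gripper_force: 59.3
```

Request:
{"method": "move_arm", "body": {"targets": "-1 0 0 -0.2 0 0 6; -1 0 0 0 0 0 6; -1 0 0 0 0 0 6; -1 0 0 0 0 0 6; -1 0 0 0 0 0 6"}}

```text
clock: 2.98
eef_pos: [444.4, 228.6, 63.5]
tool_rot: [3.14, 0.0, 2.5]
force: [2.4, 2.6, -14.6]
width: 11.1
gripper_force: 61.8
```

Request:
{"method": "move_arm", "body": {"targets": "-1 0 0 0 0 0 6; -1 0 0 0 0 0 6; -1 0 0 0 0 0 6; -1 0 0 0 0 0 6; -1 0 0 0 0 0 5"}}

```text
clock: 3.4
eef_pos: [444.3, 228.5, 63.5]
tool_rot: [3.14, -0.0, 1.994]
force: [3.4, 2.8, -13.6]
width: 10.7
gripper_force: 61.9
```

Request:
{"method": "move_arm", "body": {"targets": "-1 0 0 0 0 0 2; -1 0 0 0 0 0 0; -1 0 0 0 0 0 0"}}

```text
clock: 3.65
eef_pos: [444.2, 228.5, 63.6]
tool_rot: [3.14, 0.0, 1.967]
force: [4.1, 2.7, -17.3]
width: 10.6
gripper_force: 61.4
```

```bash
python3 -c "
from cell import read_state as r
s=r();print(s['tool_rot'],s['torque'],s['qpos'],s['eef_pos'])"
```

```text
[3.14037053e+00 4.66034051e-05 1.96688907e+00] [ 0.67420828 -0.86568308  0.35838865] [-0.67732737  0.70250385  0.21851778  2.07344365 -0.36705187  0.40041923
  0.22677332] [444.22634267 228.49219411  63.56546545]
```

Request:
{"method": "move_arm", "body": {"targets": "-1 0 0 0.1 0 0 2; -1 0 0 0 0 0 2; -1 0 0 0 0 0 0"}}

```text
clock: 3.9
eef_pos: [444.2, 228.5, 63.5]
tool_rot: [3.14, -0.0, 1.897]
force: [2.4, 3.3, -7.0]
width: 11.1
gripper_force: 77.0
```

```bash
python3 -c "
from cell import read_state as r
s=r();print(s['tool_rot'],s['torque'],s['qpos'],s['eef_pos'])"
```

```text
[ 3.13995008e+00 -2.63978521e-04  1.89718576e+00] [ 0.73663877 -0.66016069  1.58382327] [-0.68808704  0.70433061  0.23490474  2.07411479 -0.39417325  0.40317102
  0.18385113] [444.23122833 228.52834714  63.54472642]
```

Request:
{"method": "move_arm", "body": {"targets": "-1 0 0 0 0 0 -2; 0 0 0 0 0 0 0; 0 0 0 0 0 0 0; 0 0 0 -2 0 0 0; 0 0 0 -3 0 0 0"}}

```text
clock: 4.32
eef_pos: [441.1, 225.3, 112.1]
tool_rot: [-3.134, 0.001, 1.924]
force: [-0.2, 1.1, 0.4]
width: 42.7
gripper_force: 0.0
```

Request:
{"method": "move_arm", "body": {"targets": "0 0 0 -4 0 0 0; 0 0 0 -2 0 0 0; 0 0 0 0 0 0 0; 0 0 0 0 0 0 0"}}

```text
clock: 4.65
eef_pos: [443.7, 227.0, 174.5]
tool_rot: [3.14, -0.001, 1.926]
force: [-0.3, -0.4, -0.7]
width: 42.3
gripper_force: 0.0
```

```bash
python3 go.py 16 483 -8 150 3.1416 0 .157; python3 -c "
from cell import cams
import cv2
for n in ['top','side']:cv2.imwrite('pics/%s1.png'%n,cams.get_image(n)['color'][...,::-1])
s=cv2.imread('pics/side1.png')[340:445,330:440];t=cv2.imread('pics/top1.png')[260:340,130:210]
import numpy as np
cv2.imwrite('pics/c1.png',np.hstack([cv2.resize(t,(400,400),interpolation=2),cv2.resize(s,(400,400),interpolation=2)]))"
```

```text
-1.46 -0.28 0.15 0.0 -0.01 6.33
-1.48 -0.12 0.15 0.0 -0.01 6.33
-1.49 0.05 0.15 0.0 -0.01 6.33
-1.47 0.21 0.15 0.0 -0.01 6.33
-1.44 0.37 0.15 0.0 -0.01 6.33
-1.39 0.53 0.15 0.0 -0.01 6.33
-1.33 0.68 0.15 0.0 -0.01 6.33
-1.24 0.82 0.15 0.0 -0.01 6.33
-1.14 0.95 0.15 0.0 -0.01 6.33
-1.03 1.07 0.15 0.0 -0.01 6.33
-0.91 1.18 0.15 0.0 -0.01 6.33
-0.77 1.27 0.15 0.0 -0.01 6.33
-0.63 1.35 0.15 0.0 -0.01 6.33
-0.47 1.41 0.15 0.0 -0.01 6.33
-0.31 1.46 0.15 0.0 -0.01 6.33
-0.15 1.48 0.15 0.0 -0.01 6.33
```

View pics/c1.png

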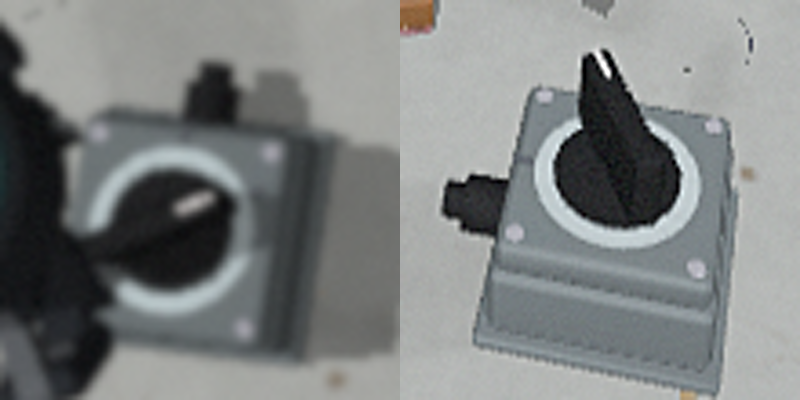

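The handle now points about 65° clockwise from image-up (bar from (100,245) to (230,195)), so it is at its on stop. On to the slide.

Request:
{"method": "move_arm", "body": {"targets": "0.3 -1.5 -0.3 0.1 0 0 6.3; 0.3 -1.5 -0.1 0.1 0 0 6.3; 0.3 -1.5 0.1 0.1 0 0 6.3; 0.3 -1.5 0.2 0.1 0 0 6.3; 0.3 -1.4 0.4 0.2 0 0 6.3"}}

```text
clock: 5.17
eef_pos: [455.9, 152.2, 165.9]
tool_rot: [-3.139, 0.002, 1.372]
force: [-0.3, 0.3, 1.0]
width: 55.8
gripper_force: 0.0
```

Request:
{"method": "move_arm", "body": {"targets": "0.3 -1.4 0.5 0.1 0 0 6.3; 0.3 -1.3 0.7 0.1 0 0 6.3; 0.3 -1.2 0.8 0.1 0 0 6.3; 0.3 -1.1 1 0.1 0 0 6.3; 0.3 -1 1.1 0.2 0 0 6.3"}}

```text
clock: 5.58
eef_pos: [469.7, 80.1, 159.9]
tool_rot: [-3.14, 0.003, 0.822]
force: [0.1, -0.1, 0.4]
width: 55.5
gripper_force: 0.0
```

Request:
{"method": "move_arm", "body": {"targets": "0.3 -0.9 1.2 0.1 0 0 6.3; 0.3 -0.8 1.3 0.1 0 0 6.3; 0.3 -0.6 1.4 0.1 0 0 6.3; 0.3 -0.5 1.4 0.1 0 0 6.3; 0.3 -0.3 1.5 0.2 0 0 6.3"}}

```text
clock: 6.0
eef_pos: [483.1, 5.9, 153.9]
tool_rot: [-3.141, 0.003, 0.272]
force: [0.5, -0.4, -0.4]
width: 55.6
gripper_force: 0.0
```

Request:
{"method": "move_arm", "body": {"targets": "0.3 -0.1 1.5 0.1 0 0 6.3; 0.3 0 0 0 0 0 0; 0.3 0 0 0 0 0 0; 0.3 0 0 0 0 0 0"}}

```text
clock: 6.33
eef_pos: [486.7, -7.1, 153.4]
tool_rot: [-3.141, 0.002, 0.171]
force: [0.1, 0.0, -0.1]
width: 55.3
gripper_force: 0.0
```

```bash
python3 - <<'E'
from h import *;from cell import cams,read_state
d=cams.get_image("wrist");np.savez("w2.npz",**d);im=d["color"][...,::-1].copy();c=Cam(d)
s=read_state();print(s["eef_pos"],s["tool_rot"],s["qpos"].round(2))
P=Ro.from_euler('z',.157).apply([[28,36,5],[28,-36,5],[-28,-36,5],[-28,36,5],[15,0,53],[-15,0,53]])+[483,-8,0]
q=c.p(P);print(q.round(0).tolist())
m=q[:4].mean(0).astype(int);x0,y0=max(m[0]-125,0),max(m[1]-110,0);print(x0,y0)
for a in q: cv2.circle(im,tuple(int(v) for v in a),1,(0,0,255),-1)
cv2.imwrite("pics/w2.png",cv2.resize(im[y0:y0+200,x0:x0+260],None,fx=3,fy=3,interpolation=2)[:600,:800])
E
```

```text
[486.88380925  -6.81672726 153.63429574] [-3.14045721e+00  1.77979501e-03  1.71783123e-01] [-0.56  0.65  0.8   2.05 -0.71  0.73 -0.71]
[[277.0, 198.0], [360.0, 199.0], [357.0, 260.0], [278.0, 259.0], [318.0, 227.0], [318.0, 265.0]]
193 118
```

View pics/w2.png

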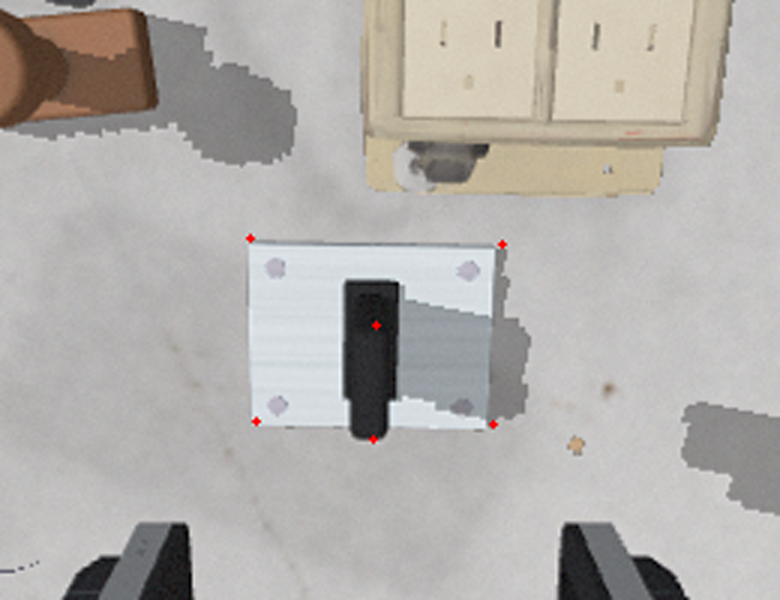

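Plate corners are at crop (249,243),(496,247),(488,431),(253,428), all about 1.5 px off my prediction, which puts the slide at (481.5,-7) with yaw 0.16.

```bash
python3 go.py 5 481.5 -7 18 3.1416 0 .16
```

```text
-0.1 -0.01 2.71 -0.01 0.02 0.14
-0.1 -0.01 2.71 -0.01 0.02 0.14
-0.1 -0.01 2.71 -0.01 0.02 0.14
-0.1 -0.01 2.71 -0.01 0.02 0.14
-0.11 -0.01 2.71 -0.01 0.02 0.14
```

Request:
{"method": "move_arm", "body": {"targets": "0.1 -0.1 0 2.7 0 0 0.15; 0.1 -0.1 0 2.7 0 0 0.15; 0.1 -0.1 0 2.7 0 0 0.15; 0.1 -0.1 0 2.7 0 0 0.15; 0.1 -0.1 0 2 0 0 0.1"}}

```text
clock: 6.8
eef_pos: [481.7, -7.1, 24.5]
tool_rot: [-3.14, 0.002, 0.16]
force: [-1.5, 0.6, -0.6]
width: 46.8
gripper_force: 0.0
```

Request:
{"method": "move_arm", "body": {"targets": "-0.2 0 0 0.2 0 0 0; -0.2 0 0 0 0 0 0; -0.2 0 0 0 0 0 0; -0.2 0 0 0 0 0 0"}}

```text
clock: 7.13
eef_pos: [483.7, -8.6, 25.5]
tool_rot: [3.141, -0.002, 0.158]
force: [-0.5, 0.0, -0.1]
width: 34.1
gripper_force: 0.0
```

Request:
{"method": "move_arm", "body": {"targets": "-0.2 -0.1 -0.1 0.35 0 0 0; -0.2 -0.1 -0.1 0.3 0 0 0; -0.2 0 0 0 0 0 0; -0.2 0 0 0 0 0 0; -0.2 0 0 0 0 0 0"}}

```text
clock: 7.55
eef_pos: [480.5, -7.0, 17.9]
tool_rot: [-3.142, -0.0, 0.157]
force: [-0.3, -0.5, 0.7]
width: 34.0
gripper_force: 0.0
```

Request:
{"method": "move_arm", "body": {"targets": "-1 0.08 0 0 0 0 0; -1 0 0 0 0 0 0; -1 0 0 0 0 0 0; -1 0 0 0 0 0 0; -1 0 0 0 0 0 0"}}

```text
clock: 7.97
eef_pos: [481.5, -7.0, 18.0]
tool_rot: [3.141, -0.001, 0.157]
force: [-0.0, -0.5, 2.5]
width: 9.0
gripper_force: 59.0
```

```bash
python3 -c "
from cell import read_state as r
s=r();print(s['tool_rot'],s['eef_pos'],s['qpos'].round(2))"
```

```text
[ 3.14144644e+00 -5.88628682e-04  1.56810363e-01] [481.53393055  -7.02439119  17.98055948] [-0.36  0.83  0.48  2.14 -1.02  0.42 -0.46]
```

Request:
{"method": "move_arm", "body": {"targets": "-1 0 0 -2 0 0 0; -1 0 0 -4 0 0 0; -1 0 0 -4 0 0 0; -1 0 0 -4 0 0 0; -1 0 0 -3 0 0 0"}}

```text
clock: 8.38
eef_pos: [481.2, -7.4, 190.2]
tool_rot: [3.141, -0.001, 0.156]
force: [1.4, 0.8, -0.7]
width: 9.4
gripper_force: 58.5
```

```bash
python3 go.py 10 447 -360 200 3.1416 0 -.028
```

```text
-0.89 3.43 -0.1 0.0 -0.0 1.05
-0.82 3.45 -0.1 0.0 -0.0 1.05
-0.76 3.46 -0.1 0.0 -0.0 1.05
-0.69 3.47 -0.1 0.0 -0.0 1.05
-0.63 3.49 -0.1 0.0 -0.0 1.05
-0.57 3.5 -0.1 0.0 -0.0 1.05
-0.5 3.51 -0.1 0.0 -0.0 1.05
-0.44 3.52 -0.1 0.0 -0.0 1.05
-0.37 3.52 -0.1 0.0 -0.0 1.05
-0.31 3.53 -0.1 0.0 -0.0 1.05
```

Request:
{"method": "move_arm", "body": {"targets": "-1 -0.9 3.4 -0.1 0 0 1; -1 -0.8 3.4 -0.1 0 0 1; -1 -0.8 3.5 -0.1 0 0 1; -1 -0.7 3.5 -0.1 0 0 1; -1 -0.6 3.5 -0.1 0 0 1"}}

```text
clock: 8.8
eef_pos: [463.8, -184.4, 192.7]
tool_rot: [-3.141, 0.001, 0.069]
force: [-0.5, 0.1, -0.8]
width: 9.4
gripper_force: 58.7
```

Request:
{"method": "move_arm", "body": {"targets": "-1 -0.6 3.5 -0.1 0 0 1; -1 -0.5 3.5 -0.1 0 0 1; -1 -0.4 3.5 -0.1 0 0 1; -1 -0.4 3.5 -0.1 0 0 1; -1 -0.3 3.5 -0.1 0 0 1"}}

```text
clock: 9.22
eef_pos: [447.8, -360.3, 197.3]
tool_rot: [-3.14, 0.001, -0.019]
force: [1.1, -0.2, -1.1]
width: 9.3
gripper_force: 58.7
```

Request:
{"method": "move_arm", "body": {"targets": "-1 0 0 0 0 0 0; -1 0 0 0 0 0 0; -1 0 0 0 0 0 0; -1 0 0 0 0 0 0"}}

```text
clock: 9.55
eef_pos: [448.9, -357.2, 197.2]
tool_rot: [-3.14, 0.001, -0.016]
force: [0.4, 0.8, -0.4]
width: 9.3
gripper_force: 58.8
```

```bash
python3 - <<'E'
from h import *;from cell import cams,read_state
s=read_state();print(s["eef_pos"],s["tool_rot"],s["qpos"].round(2))
d=cams.get_image("wrist");np.savez("w3.npz",**d);im=d["color"][...,::-1].copy()
d2=cams.get_image("side");np.savez("s3.npz",**d2);c=Cam(d)
print("cam",-Ro.from_rotvec(c.r).inv().apply(c.t))
R,w=plat([521.2,-359.8,-.028,.379]);q=c.p(R.apply([[30,38,0],[30,-38,0],[-30,38,0],[-30,-38,0],[0,0,0]])+w);print(q.round(0).tolist())
m=q[4].astype(int);x0,y0=m[0]-130,max(m[1]-100,0);print(x0,y0)
for a in q: cv2.circle(im,tuple(int(v) for v in a),1,(0,0,255),-1)
cv2.imwrite("pics/w3.png",cv2.resize(im[y0:y0+200,x0:x0+260],None,fx=3,fy=3,interpolation=2))
E
```

```text
[ 448.90274502 -357.23288731  197.18696498] [-3.13950873e+00  6.83726856e-04 -1.60030221e-02] [ 0.13  0.7   0.83  1.79 -0.63  0.95 -0.36]
cam [ 521.22024057 -358.74384975  340.28663223]
[[260.0, 108.0], [380.0, 109.0], [268.0, 191.0], [370.0, 192.0], [319.0, 153.0]]
189 53
```

View pics/w3.png

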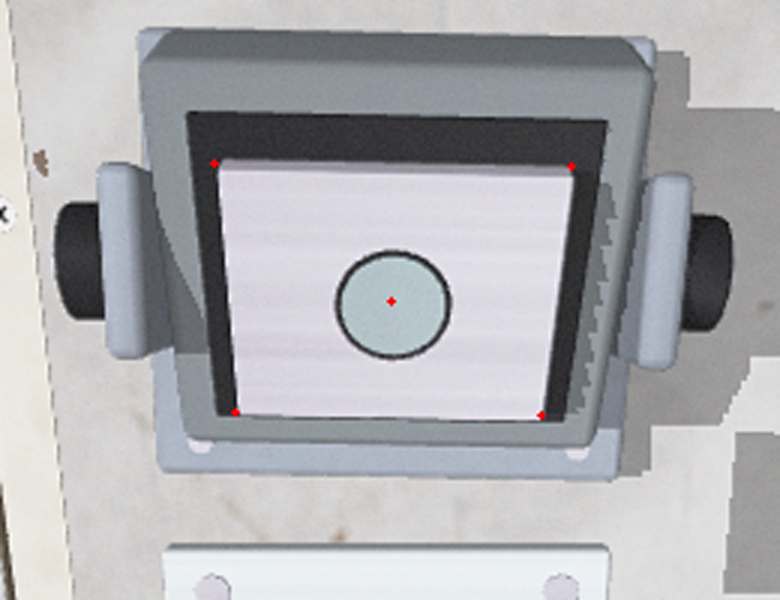

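Platen face corners at crop (219,168),(574,175),(238,418),(546,420), window at (393,304); the held slide's front edge runs from (163,548) to (609,548). I now refine the reader and slide-in-hand poses.

```bash
cat >fit2.py <<'E'
from h import *
W,T,S=load("w3"),load("top"),load("side")
sq=np.array([[1,1],[1,-1],[-1,1],[-1,-1]])
def F(p):
    R,w=plat(p);return np.vstack([R.apply(np.c_[sq*[30,38],np.zeros(4)])+w,w])
wo=(np.array([(219,168),(574,175),(238,418),(546,420),(393,304)],float))/3+[189,53]-1/3
def cr(P,ox,oy,s,lx,ly): return (np.array(P,float)-[lx,ly])/s+[ox,oy]-(0.5-0.5/s)
to=cr([(629,80),(745,82),(622,165),(742,172),(686,125)],428,220,2.66,532,0)
so=cr([(635,352),(652,308),(720,388),(728,348),(684,342)],320,150,3.325,532,266)
for obs in([(W,wo)],[(W,wo),(T,to),(S,so)],[(T,to),(S,so)]):
    f=lambda p:np.concatenate([(c.p(F(p))-o).ravel() for c,o in obs])
    r=least_squares(f,[521,-360,-.03,.38]);print(r.x.round(3),plat(r.x)[1].round(1),f(r.x).round(1).tolist())
# slide in hand: measured pose; offsets ex,ey, yaw error (tool)
Rt=Ro.from_euler('xyz',[-3.1395,.0007,-.016]);tp=np.array([448.9,-357.2,197.2])
eo=np.array([(163,548),(609,548)],float)/3+[189,53]-1/3
def G(p): return Rt.apply(Ro.from_euler('z',p[2]).apply([[28,-36,13],[28,36,13]])+[p[0],p[1],0])+tp
r=least_squares(lambda p:(W.p(G(p))-eo).ravel(),[0,0,0]);print("slide in tool",r.x.round(3),r.fun.round(2))
E
python3 fit2.py
```

```text
[ 5.20199e+02 -3.60224e+02 -3.10000e-02  3.73000e-01] [ 512.2 -360.    98.5] [-0.6, 0.1, 0.4, -0.5, 0.4, -0.3, -0.5, 0.5, 0.3, 0.3]
[ 5.20591e+02 -3.60213e+02 -3.10000e-02  3.85000e-01] [ 512.3 -360.    98.4] [-0.7, -0.0, 0.5, -0.5, 0.4, -0.8, -0.6, 0.0, 0.3, 0.1, 0.7, 0.4, 0.1, 1.1, 0.5, 0.8, -2.1, -0.4, -0.8, 0.5, 1.3, -0.8, -0.2, -0.9, 0.1, -1.2, -0.0, -3.1, 0.3, 0.4]
[ 5.21801e+02 -3.60232e+02 -3.10000e-02  4.09000e-01] [ 513.1 -360.    98.2] [0.7, 0.1, 0.2, 0.8, 0.4, 0.3, -2.2, -0.9, -0.8, 0.1, 1.1, -1.0, -0.4, -1.1, -0.4, -0.9, -0.5, -2.7, -0.0, 0.5]
slide in tool [0.961 0.058 0.001] [-0.85  0.06  0.85  0.06]
```

```bash
cat >tgt.py <<'E'
# python3 tgt.py n x y yaw tilt dx dy h : put the slide's underside at window + (dx,dy,h) in the window frame
import sys;from go import *
v=[float(a) for a in sys.argv[1:]]
R,w=plat(v[1:5]);Rt=R*Ro.from_euler('x',np.pi)
tcp=w+R.apply(v[5:8])-Rt.apply([1.0,0,18.0])
s=read_state();e=Rt.inv().apply(tcp-s["eef_pos"])
print("tcp",tcp.round(1),"err tool mm",e.round(2),"F",s["force"].round(1),"T",s["torque"].round(2),"Ftool",Rt.inv().apply(s["force"]).round(1))
plan(int(v[0]),tcp,Rt)
E
python3 tgt.py 4 520.4 -360.2 -.031 .38 -70 0 55
```

```text
tcp [ 419.3 -357.1  139.9] err tool mm [-49.14   0.64  42.4 ] F [0.4 0.7 0. ] T [-0.03  0.02  0.  ] Ftool [ 0.4 -0.7  0.1]
-0.75 0.01 1.44 -0.06 5.45 0.22
-0.88 0.01 1.36 -0.06 5.45 0.22
-1.01 0.01 1.27 -0.06 5.45 0.22
-1.12 0.01 1.17 -0.06 5.45 0.22
```

Request:
{"method": "move_arm", "body": {"targets": "-1 -0.8 0 1.4 0 5.4 0.2; -1 -0.9 0 1.4 0 5.4 0.2; -1 -1 0 1.3 0 5.5 0.2; -1 -1.1 0 1.1 0 5.5 0.2; -1 0 0 0 0 0 0"}}

```text
clock: 10.07
eef_pos: [419.3, -357.3, 143.8]
tool_rot: [-3.123, -0.321, -0.04]
force: [-0.6, 0.5, -1.0]
width: 9.1
gripper_force: 58.8
```

Request:
{"method": "move_arm", "body": {"targets": "-1 0 0 0 0 0 0; -1 0 0 0 0 0 0; -1 0 0 0 0 0 0; -1 0 0 0 0 0 0"}}

```text
clock: 10.4
eef_pos: [426.0, -358.0, 146.0]
tool_rot: [-3.134, -0.32, -0.025]
force: [0.8, -0.1, -1.3]
width: 9.4
gripper_force: 58.8
```

```bash
python3 tgt.py 1 520.4 -360.2 -.031 .38 -70 0 55;python3 - <<'E'
from h import *;from cell import cams,read_state
s=read_state();print(s["eef_pos"],s["tool_rot"])
d=cams.get_image("wrist");np.savez("w4.npz",**d);im=d["color"][...,::-1].copy();c=Cam(d)
R,w=plat([520.4,-360.2,-.031,.38]);q=c.p(R.apply([[30,38,0],[30,-38,0],[-30,38,0],[-30,-38,0],[0,0,0]])+w);print(q.round(1).tolist())
m=q[4].astype(int);x0,y0=m[0]-130,max(m[1]-100,0);print(x0,y0)
cv2.imwrite("pics/w4.png",cv2.resize(im[y0:y0+200,x0:x0+260],None,fx=3,fy=3,interpolation=2))
E
```

```text
tcp [ 419.3 -357.1  139.9] err tool mm [-8.55 -0.75  3.12] F [ 0.8 -0.1 -1.3] T [0.04 0.37 0.01] Ftool [0.2 0.  1.5]
-0.83 -0.08 0.36 -0.52 3.44 0.29
[ 426.03060036 -358.02348427  145.95302731] [-3.13447051 -0.32003293 -0.02540295]
[[252.8, 97.1], [382.8, 97.7], [258.6, 198.0], [376.2, 198.7], [317.5, 150.4]]
187 50
```

View pics/w4.png

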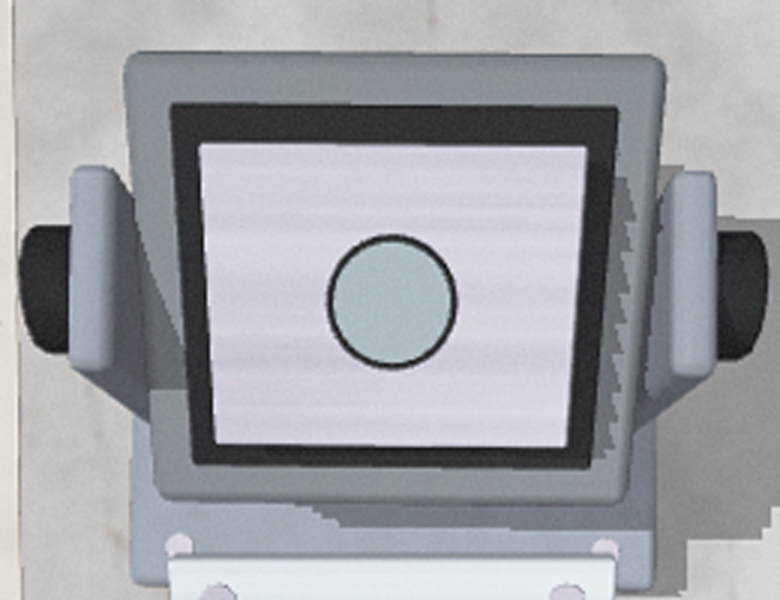

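Corners at crop (199,143),(587,147),(216,444),(567,447), window at (392,302). The tool is tilted only 0.32 so far. I refit with this view added.

```bash
cat >>fit2.py <<'E'
print("---")
V=load("w4");vo=np.array([(199,143),(587,147),(216,444),(567,447),(392,302)],float)/3+[187,50]-1/3
for obs in([(V,vo)],[(W,wo),(V,vo)],[(W,wo),(V,vo),(T,to),(S,so)]):
    f=lambda p:np.concatenate([(c.p(F(p))-o).ravel() for c,o in obs])
    r=least_squares(f,[521,-360,-.03,.38]);print(r.x.round(3),plat(r.x)[1].round(1),f(r.x).round(1).tolist())
eo=np.array([(170,558),(615,559)],float)/3+[187,50]-1/3
Rt=Ro.from_euler('xyz',[-3.1345,-.320,-.0254]);tp=np.array([426.0,-358.0,146.0])
r=least_squares(lambda p:(V.p(G(p))-eo).ravel(),[0,0,0]);print("slide in tool",r.x.round(3),r.fun.round(2))
from cell import read_state;print(read_state()["qpos"].round(3))
E
python3 fit2.py|sed -n '/---/,$p'
```

```text
---
[ 5.20816e+02 -3.60122e+02 -3.40000e-02  4.06000e-01] [ 512.1 -359.8   98.2] [-0.4, -0.2, 0.6, -0.5, -0.2, 0.1, -0.0, 0.2, -0.0, 0.4]
[ 5.20311e+02 -3.60159e+02 -3.30000e-02  3.79000e-01] [ 512.2 -359.9   98.4] [-0.7, 0.1, 0.4, -0.2, 0.2, -0.5, -0.7, 0.4, 0.2, 0.3, -0.2, -0.2, 0.5, -0.8, -0.3, 0.4, 0.4, 0.3, 0.1, 0.2]
[ 5.20548e+02 -3.60160e+02 -3.30000e-02  3.87000e-01] [ 512.2 -359.9   98.4] [-0.7, 0.1, 0.4, -0.2, 0.3, -0.8, -0.8, 0.2, 0.2, 0.2, -0.3, -0.3, 0.5, -0.9, -0.2, 0.2, 0.3, 0.1, 0.1, 0.1, 0.7, 0.4, 0.1, 1.2, 0.5, 0.8, -2.1, -0.3, -0.8, 0.5, 1.3, -0.8, -0.1, -1.0, 0.1, -1.1, 0.0, -3.0, 0.3, 0.5]
slide in tool [0.862 0.113 0.003] [-0.81  0.05  0.81  0.06]
[ 0.541  0.579  0.362  2.096 -1.047  0.5    0.17 ]
```

```bash
python3 tgt.py 5 520.45 -360.16 -.033 .384 0 0 30
```

```text
tcp [ 493.3 -359.3  142.5] err tool mm [61.37 -0.73 28.31] F [ 0.1  0.4 -0.3] T [-0.    0.38  0.07] Ftool [-0.  -0.4  0.4]
1.26 -0.0 0.49 -0.12 0.73 0.08
1.25 -0.0 0.5 -0.12 0.73 0.08
1.25 -0.01 0.52 -0.12 0.73 0.08
1.24 -0.01 0.53 -0.12 0.73 0.08
1.23 -0.01 0.55 -0.12 0.73 0.08
```

Request:
{"method": "move_arm", "body": {"targets": "-1 1.3 0 0.3 -0.1 0.7 0.1; -1 1.3 0 0.4 -0.1 0.7 0.1; -1 1.2 0 0.4 -0.1 0.7 0.1; -1 1.2 0 0.4 -0.1 0.7 0.1; -1 1.2 0 0.4 -0.1 0.7 0.1"}}

```text
clock: 10.87
eef_pos: [490.5, -360.3, 148.5]
tool_rot: [-3.137, -0.383, -0.04]
force: [0.2, -0.7, -0.9]
width: 9.1
gripper_force: 58.8
```

Request:
{"method": "move_arm", "body": {"targets": "-1 0 0 0 0 0 0; -1 0 0 0 0 0 0; -1 0 0 0 0 0 0; -1 0 0 0 0 0 0"}}

```text
clock: 11.2
eef_pos: [487.7, -361.0, 148.3]
tool_rot: [-3.137, -0.381, -0.042]
force: [-0.2, -0.0, -0.4]
width: 9.3
gripper_force: 58.8
```

```bash
python3 tgt.py 1 520.45 -360.16 -.033 .384 0 0 30; python3 -c "
from cell import read_state as r
s=r();print(s['tool_rot'],s['qpos'].round(2))"
```

```text
tcp [ 493.3 -359.3  142.5] err tool mm [ 2.97 -1.91  7.41] F [-0.2 -0.  -0.4] T [ 0.02  0.51 -0.06] Ftool [-0.3  0.   0.3]
0.3 -0.19 0.74 -0.08 0.19 -0.46
[-3.13692225 -0.38063879 -0.04168411] [ 0.55  0.6   0.26  2.02 -1.07  0.45  0.1 ]
```

Request:
{"method": "move_arm", "body": {"targets": "-1 0.1 -0.1 0.6 -0.1 0.1 -0.3; -1 0.1 -0.1 0.6 0 0.1 -0.2; -1 0.1 0 0.6 0 0 0; -1 0 0 0.6 0 0 0; -1 0 0 0.5 0 0 0"}}

```text
clock: 11.62
eef_pos: [502.0, -359.3, 122.2]
tool_rot: [3.141, -0.385, -0.032]
force: [0.6, -0.1, -1.4]
width: 9.4
gripper_force: 58.8
```

Request:
{"method": "move_arm", "body": {"targets": "-1 0 0 0 0 0 0; -1 0 0 0 0 0 0; -1 0 0 0 0 0 0; -1 0 0 0 0 0 0"}}

```text
clock: 11.95
eef_pos: [502.2, -359.3, 122.9]
tool_rot: [3.141, -0.385, -0.031]
force: [0.3, 0.5, -1.4]
width: 9.1
gripper_force: 58.8
```

```bash
python3 tgt.py 1 520.45 -360.16 -.033 .384 0 0 0; python3 - <<'E'
from h import *;from cell import cams,read_state
s=read_state();print(s["eef_pos"],s["tool_rot"],s["qpos"].round(2))
d=cams.get_image("wrist");np.savez("w5.npz",**d);im=d["color"][...,::-1].copy();c=Cam(d)
d2=cams.get_image("side");np.savez("s5.npz",**d2);sd=d2["color"][...,::-1]
a=cv2.resize(im[90:290,220:420],(400,400),interpolation=2)
b=cv2.resize(sd[140:240,310:410],(400,400),interpolation=2)
cv2.imwrite("pics/w5.png",np.hstack([a,b]))
E
```

```text
tcp [ 504.5 -359.6  114.7] err tool mm [-0.89  0.21  8.51] F [ 0.3  0.5 -1.4] T [0.01 0.44 0.04] Ftool [-0.3 -0.5  1.4]
-0.09 0.02 0.85 0.03 -0.06 0.09
[ 502.19662681 -359.34736854  122.93382527] [ 3.14050337 -0.38502056 -0.0312683 ] [ 0.63  0.64  0.12  2.02 -1.08  0.36  0.11]
```

View pics/w5.png

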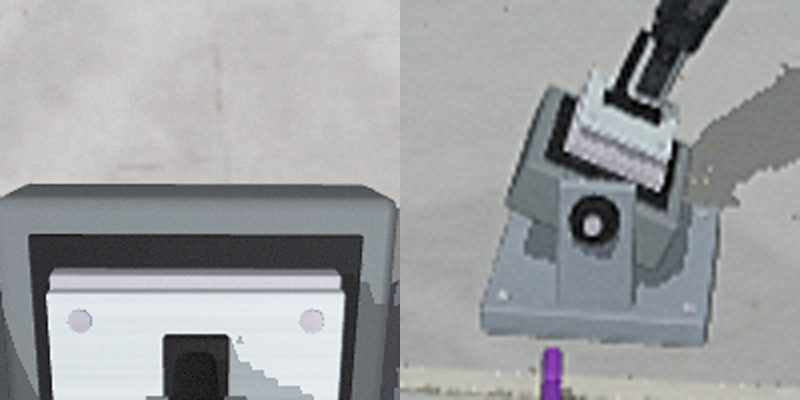

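The wrist crop shows the slide's upper edge from (48,291) to (345,293) and the platen's behind it from (50,270) to (341,270), so it is centred sideways. In the side crop the slide and platen look parallel. I compare the edge gap numerically.

```bash
python3 - <<'E'
from h import *
c=load("w5");R,w=plat([520.45,-360.16,-.033,.384])
Rt=Ro.from_euler('xyz',[3.1405,-.385,-.0313]);tp=np.array([502.2,-359.35,122.93])
q=c.p(np.vstack([R.apply([[30,38,0],[30,-38,0],[30,38,-8]])+w,Rt.apply([[29,-36,13],[29,36,13]])+tp]))
print("pred crop",((q-[220,90])*2).round(1).tolist())
im=np.load("w5.npz")["color"].astype(int)
for u in(250,300,360):print(u,[(v,im[v,u].tolist()) for v in range(222,238)])
E
```

```text
pred crop [[48.4, 273.2], [341.9, 273.4], [54.5, 266.0], [44.4, 291.4], [344.1, 291.2]]
250 [(222, [44, 40, 45]), (223, [57, 58, 60]), (224, [110, 108, 117]), (225, [124, 124, 131]), (226, [129, 125, 134]), (227, [162, 161, 171]), (228, [197, 194, 208]), (229, [211, 205, 217]), (230, [207, 203, 215]), (231, [206, 202, 216]), (232, [204, 201, 215]), (233, [203, 197, 211]), (234, [160, 163, 171]), (235, [140, 147, 150]), (236, [171, 177, 183]), (237, [219, 226, 230])]
300 [(222, [49, 51, 50]), (223, [56, 55, 57]), (224, [91, 93, 97]), (225, [126, 122, 132]), (226, [130, 126, 134]), (227, [150, 148, 157]), (228, [206, 203, 217]), (229, [211, 207, 218]), (230, [207, 202, 216]), (231, [209, 204, 217]), (232, [206, 203, 216]), (233, [206, 202, 216]), (234, [165, 168, 175]), (235, [137, 143, 149]), (236, [171, 180, 185]), (237, [216, 222, 226])]
360 [(222, [53, 51, 51]), (223, [54, 54, 56]), (224, [81, 77, 83]), (225, [125, 122, 132]), (226, [127, 124, 133]), (227, [138, 135, 145]), (228, [203, 199, 211]), (229, [214, 212, 220]), (230, [215, 211, 221]), (231, [210, 206, 218]), (232, [214, 210, 221]), (233, [208, 204, 218]), (234, [166, 170, 177]), (235, [138, 146, 152]), (236, [176, 184, 191]), (237, [217, 223, 228])]
```

Request:
{"method": "move_arm", "body": {"targets": "-1 -0.05 0 0.3 0 0 0; -1 -0.04 0 0.2 0 0 0; -1 0 0 0.2 0 0 0; -1 0 0 0 0 0 0; -1 0 0 0 0 0 0"}}

```text
clock: 12.47
eef_pos: [504.0, -359.1, 115.6]
tool_rot: [3.141, -0.385, -0.031]
force: [0.6, -0.2, -0.6]
width: 8.8
gripper_force: 58.8
```

```bash
python3 tgt.py 1 520.45 -360.16 -.033 .384 0 0 0
```

```text
tcp [ 504.5 -359.6  114.7] err tool mm [0.15 0.53 1.04] F [ 0.6 -0.2 -0.6] T [ 0.04  0.42 -0.04] Ftool [0.3 0.1 0.7]
0.01 0.05 0.1 -0.02 -0.04 0.09
```

Request:
{"method": "move_arm", "body": {"targets": "-1 0 0 0.1 0 0 0; -1 0 0 0.1 0 0 0; -1 0 0 0.1 0 0 0; -1 0 0 0 0 0 0; -1 0 0 0 0 0 0"}}

```text
clock: 12.88
eef_pos: [505.2, -359.3, 113.2]
tool_rot: [3.141, -0.385, -0.031]
force: [-0.2, 0.8, 1.2]
width: 9.1
gripper_force: 59.2
```

```bash
python3 tgt.py 1 520.45 -360.16 -.033 .384 0 0 0
```

```text
tcp [ 504.5 -359.6  114.7] err tool mm [-0.01  0.36 -1.63] F [-0.2  0.8  1.2] T [-0.    0.47 -0.03] Ftool [ 0.2 -0.8 -1.2]
-0.0 0.04 -0.16 0.0 -0.06 0.09
```

Request:
{"method": "move_arm", "body": {"targets": "-1 0 0 0.1 0 0 0; -1 0 0 0.1 0 0 0; -1 0 0 0.1 0 0 0; -1 0 0 0 0 0 0; -1 0 0 0 0 0 0"}}

```text
clock: 13.3
eef_pos: [506.3, -359.3, 110.4]
tool_rot: [3.141, -0.385, -0.031]
force: [-3.6, 0.2, 3.5]
width: 9.2
gripper_force: 59.6
```

```bash
python3 tgt.py 1 520.45 -360.16 -.033 .384 0 0 0
```

```text
tcp [ 504.5 -359.6  114.7] err tool mm [-0.01  0.35 -4.64] F [-3.6  0.2  3.5] T [ 0.1   0.46 -0.  ] Ftool [-2.1 -0.1 -4.6]
-0.0 0.04 -0.46 0.0 -0.06 0.09
```

Request:
{"method": "move_arm", "body": {"targets": "-1 0 0 0.02 0 0 0; -1 0 0 0 0 0 0; -1 0 0 0 0 0 0"}}

```text
clock: 13.55
eef_pos: [506.4, -359.4, 110.2]
tool_rot: [3.141, -0.385, -0.031]
force: [-2.4, 1.0, 4.0]
width: 9.3
gripper_force: 59.6
```

```bash
python3 - <<'E'
from h import *;from cell import cams,read_state
Rt=Ro.from_euler('xyz',[3.1405,-.385,-.0313]);F=[];Q=[]
for i in range(6):
    d=cams.get_image("wrist" if i else "side")
    if i==0: sd=d["color"][...,::-1]
    s=read_state();F.append(Rt.inv().apply(s["force"]));Q.append(s["torque"])
print(np.round(F,1).tolist(),np.mean(F,0).round(2),np.mean(Q,0).round(2),s["eef_pos"],s["tool_rot"])
im=d["color"][...,::-1]
for u in(250,300,360):print(u,[im[v,u].mean().round() for v in range(222,246)])
cv2.imwrite("pics/w6.png",np.hstack([cv2.resize(im[90:290,220:420],(400,400),interpolation=2),cv2.resize(sd[140:240,310:410],(400,400),interpolation=2)]))
E
```

```text
[[-0.6, 0.3, -4.3], [-0.8, -0.1, -5.5], [-1.4, 0.3, -5.1], [0.1, 0.1, -5.0], [-1.1, -0.9, -4.5], [-0.8, -0.3, -6.3]] [-0.76 -0.1  -5.13] [ 0.03  0.44 -0.01] [ 506.39820694 -359.37460151  110.14284606] [ 3.14073121 -0.38493764 -0.03119724]
250 [np.float64(49.0), np.float64(50.0), np.float64(48.0), np.float64(48.0), np.float64(81.0), np.float64(133.0), np.float64(126.0), np.float64(137.0), np.float64(192.0), np.float64(208.0), np.float64(212.0), np.float64(207.0), np.float64(170.0), np.float64(148.0), np.float64(194.0), np.float64(226.0), np.float64(232.0), np.float64(230.0), np.float64(228.0), np.float64(230.0), np.float64(232.0), np.float64(233.0), np.float64(233.0), np.float64(231.0)]
300 [np.float64(54.0), np.float64(54.0), np.float64(52.0), np.float64(52.0), np.float64(83.0), np.float64(130.0), np.float64(129.0), np.float64(128.0), np.float64(181.0), np.float64(213.0), np.float64(215.0), np.float64(210.0), np.float64(170.0), np.float64(147.0), np.float64(191.0), np.float64(225.0), np.float64(232.0), np.float64(230.0), np.float64(231.0), np.float64(232.0), np.float64(232.0), np.float64(234.0), np.float64(234.0), np.float64(232.0)]
360 [np.float64(60.0), np.float64(55.0), np.float64(54.0), np.float64(50.0), np.float64(69.0), np.float64(130.0), np.float64(126.0), np.float64(134.0), np.float64(168.0), np.float64(210.0), np.float64(221.0), np.float64(216.0), np.float64(154.0), np.float64(147.0), np.float64(190.0), np.float64(225.0), np.float64(233.0), np.float64(231.0), np.float64(232.0), np.float64(235.0), np.float64(235.0), np.float64(236.0), np.float64(234.0), np.float64(235.0)]
```

View pics/w6.png

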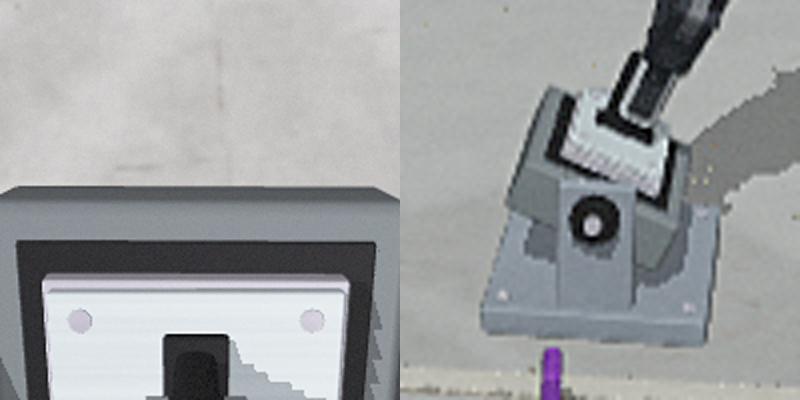

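The left crop shows the platen's margin even: about 5 px on both sides, and 4 px (about 2 mm) at the upper edge. Normal force is about 6 N, so the platen is sunk about 4 mm, and the moment has not changed, which means flush contact. Handing in.

```bash
python3 -c "
from cell import order;print(order.finish_job())"
```

```text
the job is handed in; nothing more can be done
None
```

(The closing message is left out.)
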